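Couple the label reader to its column arm

TASK

Couple the heavy label reader to the arm of its column stand: raise the coupler's handle all the way, slide the reader along the desk, square back against the rail, until its ball stands under the socket, and with the handle still up bring the arm down until the ball is fully home; then press the handle down to lock it. The reader is too heavy to lift: keep its feet on the desk and do not tip it. Leave the other things on the desk where they are.

Things in the scene. Friction and masses are not known exactly. Their poses are not given: they have to be found in the camera images.
- stand: Column stand, fixed. Origin: on the desk straight below the socket; x points to its column, y along its back rail, z up. Back rail: straight bar along y, 620 mm long, centred, 26 mm high, near face at x = +60 mm; a reader flush against it has its ball at x = 0, in line with the socket. Behind it a square column (50 mm, 355 mm high) at x = +230 mm on which the arm slides up and down.
- boom (a joint): How far the arm is lowered on its column (m): 0 = upper stop, grows downwards, lower stop 0.083; about 0.080 when the socket is fully home on the ball of a reader standing on the desk. Counterbalanced, stays where it is left; its brake yields at about 8 N up or down (up to 2 N more or less at the ends).
- socket (a point): Centre of the coupler's socket, where the ball's centre lies when home; 205 mm above the desk at joint boom = 0, moves down with the arm. The grey head (66 mm) is open below: bore 54 mm, flaring to about 68 mm at its mouth, 14 mm below this point, which guides in a ball up to 6 mm off centre when pressed on with 15 to 25 N. A 38 mm wide boom joins it to the column (+x side). Axes as the stand.
- head_top (a point): Centre of the flat steel cap (48 mm across) on top of the socket head, 37 mm above the socket's centre: the place to press the arm down.
- handle (a joint): Angle of the coupler's handle (rad): 0 = down, locked; grows as its outer end rises; stop at 1.1, fully up. Stays where it is left; friction yields at 6 to 7 N at the grip. The jaw is one piece with it: handle down, the jaw lies under the ball (to 32 mm below the socket's centre) and blocks the mouth; above about 0.7 it is clear.
- handle_hinge (a point): The handle's pin, 48 mm from the socket's centre on the -x side of the stand and 4 mm lower. The handle turns about the stand's y axis through this point; it moves down with the arm.
- handle_grip (a point): Middle of the handle's black grip, a bar 18 mm wide (along the stand's y), 11 mm thick, 60 mm long. Handle down: the bar is level, along the stand's x, and this point lies 55 mm from the pin towards the stand's -x and 14 mm above it; the bar reaches from 20 to 80 mm from the pin.
- reader: Label reader: grey case 120 mm (own x) by 200 mm (own y), 8 to 68 mm above the desk, on four slippery black feet; steel ball stud on its top's middle (flange to 74 mm, neck 18 mm). About 2.4 kg; slides at 6 to 10 N, pushed low. Origin: centre of its underside. Its +x face looks at the rail. Starts left or right of the socket, a little off the rail and askew.
- ball (a point): Centre of the reader's steel ball, 50 mm in diameter, lightly greased, 125 mm above the desk, straight above the reader's origin.
- tape_roll: Bystander: roll of packing tape lying flat, 96 mm across, 48 mm high, on the side of the socket where the reader is not. Origin: centre of its underside.
- cleaner: Bystander: dark violet bottle with a red cap, 68 mm across, 210 mm high, behind the rail. Origin: centre of its underside.
- stapler: Bystander: black stapler, 150 mm long, 45 mm high, behind the rail. Origin: centre of its underside.
- stick_a: Bystander: blue memory stick, 70 by 24 by 11 mm, on the desk in front of the stand. Origin: centre of its underside.
- stick_b: Bystander: a second such stick, beside it.
- stick_c: Bystander: a third such stick, lying close behind the rail.

How it is judged (in metres and radians):
On the way, in this order (a step that is already met when the one before it is completed fails the run):
1. the handle is raised to within 0.25 rad of its upper stop (value of joint handle above 0.85 rad), for 0.2 s.
2. the ball is home in the socket (centres within 4 mm) with the handle still up (above 0.6 rad) (distance between socket and ball below 0.004 m and value of joint handle above 0.6 rad), for 0.2 s.
At the end, for the whole second after the job is handed in: The ball sits home in the socket (centres within 4 mm), the handle is down (below 0.1 rad), and the reader stands flat and still on the desk (tilt below 2 degrees, not raised by 4 mm), square to the rail within 5 degrees (distance between socket and ball below 0.004 m and value of joint handle below 0.1 rad and angle between reader's own z axis and vertical below 0.035 rad and height (world z) of reader below 0.004 m and angle between the y axis of reader and the y axis of stand, either way round below 0.09 rad and linear speed of reader below 0.01 m/s); the robot touches nothing.
It fails at once if the reader is tipped (more than 7 degrees) or lifted (more than 10 mm) (angle between reader's own z axis and vertical above 0.12 rad or height (world z) of reader above 0.01 m).
It fails at once if a bystander is moved by more than 20 mm (distance of any of tape_roll, cleaner, stapler, stick_a, stick_b, stick_c from where it was at the start of the episode above 0.02 m).
It also fails if it takes over 72 s, if anything falls off the work surface, if the arm or the gripper's body presses on something with over 40 N, if the wrist force passes 120 N, or if a joint passes its speed limit or range.

ROBOT

A 6-joint arm with a two-finger parallel gripper is mounted at the origin on the work surface. World frame = base frame: x ahead of the robot, y to its left, z up, the work surface at z = 0. Lengths are in mm, angles in degrees, forces in N, time in s.
With the tool pointing down it reaches from about 350 to 850 mm from the base axis. Payload 8.1 kg.
Tool frame: the origin (TCP) lies between the finger pads; the fingertips stand 17 mm ahead of it and the grasp point (between the pads) lies 2 mm behind it; z points along the fingers, y is the line along which they close (so a half turn about z gives the same grasp; the last joint's range is limited). The gripper opens to 85 mm and grips with 20 to 120 N. Pads are 22 mm wide; open, the fingers measure 114 mm over their backs; the gripper's body (76 mm by 85 mm) begins 54 mm behind the grasp point. The pads swing forward as they close: fully open they stand 13 mm farther back than shut.
Start: joints at [68.732, 7.471, 85.268, -0, 87.261, -4.893], TCP at [169.133, 575.673, 248.292] pointing down, gripper open.
Joint ranges: [-169.43, 169.43], [-51.17, 129.36], [1.28, 143.12], [-76.62, 256.62], [0, 156.53], [-152.29, 152.29]. Speed limits (degrees/s): [136.94, 136.94, 159.86, 180, 180, 180].

INTERFACE

Orientations are given as [roll, pitch, yaw] about the fixed x, y, z axes, in that order (R = Rz(yaw) Ry(pitch) Rx(roll)).
In Python, from bench import sense, snapshot, hand_in, trace, place_of gives the robot as it stands.
- The arm moves only by the shell command python3 -m handwheel 'ROWS' [FORCE]. ROWS is JSON, a list of rows, each a list of 7 numbers: the opening, from -1 (shut) to 1 (fully open), then the shift along the tool's x, y, z in cm, then the turn, a rotation vector about the tool's x, y, z in rad. A call has 1 to 12 rows; each row shifts and turns the commanded pose from where the row before left it, along the tool's axes as they then stand; what a row does not reach is not made up. A row lasts 1/12 s, in which the tool goes at most 41.7 mm and 7.16 degrees, less where a joint would pass 70% of its speed; a pose out of reach is approached as far as the arm can. A call with a gripper value outside its range is refused whole. The fingers move at their own pace and stop on an object; FORCE is the grip in N (left out, the last holds). Time passes only in rows, so rows that do not move let the fingers close. It gives the time, the measured TCP pose, the force, the opening and the grip force at its end, in the units of the state.
- sense(): the state, without advancing time (a new reading comes with each control period).
- snapshot(name): name is "scene" or "top"; returns a dict with "image" (384x512x3 uint8, red, green, blue), "intrinsics" (3x3 intrinsics, pixels), "R" (3x3) and "t" (3): a world point X has camera coordinates R X + t. Camera axes: x right, y down, z forward; pixel columns grow to the right and rows downward; lengths in mm; the calibration is good to about 2 mm. A picture is of the moment at which its call begins. There is no depth.
- hand_in(): hands the job in; it is judged then, once.
Trained networks look in a picture, given as the dict that the camera call returned (one of the last four; its "shot" number tells which), for a name from the list of things; names that differ only in an ending like _2 or _b are one class to them, and where a whole thing is asked for, a point or a joint stands for the part that bears it (a point fixed in the world has none). Each returns a list of dicts, best first, with "conf" (0 to 1); they miss things now and then, are a little off and sometimes report something else, mostly with a low value. They report only what shows in the picture. A call takes as long as a camera call.
- trace(picture, query): "pixels" (384x512 bool, what is visible of it).
- place_of(picture, query): "location" ([x, y, z] in mm, in world coordinates, good to about 4 mm: a listed point, or the origin of a listed thing).
The state is a dict: "time": time; "joint_pos": joint angles; "qd": joint speeds; "joint_efforts": joint torques, N m; "tool_pos": TCP position; "tcp_rot": TCP orientation; "ft_force": force on the tool from outside, world axes, zero at the start; "wrist_torque": the same for the moment, N m; "finger_gap": finger opening in mm; "grip_force": force on a finger pad.
Only numpy, scipy, OpenCV 4.12 (cv2) and the standard library are available. Lean on these libraries where they do the work, as an engineer would, in place of code of your own. Each camera call takes 0.05 s, during which the arm holds its last target. There are 200 camera calls.

## Working session

There is one attempt and no reset: what is moved stays moved. The work goes in short steps, Python scripts to look and compute and a shell command to move; the robot and the scene stay as the last step left them, time stands still between calls to the robot, and variables do not carry over. Pictures are saved under pics/ and viewed, at most 10 in all, crops included, and the job is handed in when it is done.

```bash
mkdir -p pics; python3 - <<'E'
from bench import *
import cv2,numpy as np
for n in ("scene","top"):
    p=snapshot(n); cv2.imwrite(f"pics/{n}0.png",cv2.resize(p["image"][:,:,::-1],(768,576)))
    print(n,p["R"],p["t"],p["intrinsics"])
    for q in ["stand","socket","head_top","handle_hinge","handle_grip","reader","ball","tape_roll","cleaner","stapler","stick_a"]:
        print(q,[(np.round(d["location"]),round(d["conf"],2)) for d in place_of(p,q)][:4])
print(sense())
E
```

```text
scene [[ 0.84472882  0.53481221  0.02022678]
 [ 0.36795784 -0.55291028 -0.74759431]
 [-0.38863897  0.63895706 -0.66384759]] [-477.91527713  -79.07506211 1254.49887816] [[454.7143471    0.         258.95009151]
 [  0.         454.7143471  192.01832216]
 [  0.           0.           1.        ]]
stand []
socket [(array([585., -46., 204.]), 0.67)]
head_top [(array([578., -46., 237.]), 0.83)]
handle_hinge [(array([526., -45., 195.]), 0.52)]
handle_grip [(array([528., -48., 196.]), 0.75), (array([480., -38., 216.]), 0.6), (array([573., 149., 120.]), 0.26)]
reader [(array([577., 156.,  -2.]), 0.94)]
ball []
tape_roll [(array([ 526., -244.,    1.]), 0.72)]
cleaner [(array([ 693., -268.,    5.]), 0.69)]
stapler [(array([716., 161.,  -4.]), 0.57)]
stick_a [(array([ 684., -168.,    2.]), 0.69), (array([380., -22.,   1.]), 0.67), (array([373.,  22.,  -1.]), 0.51)]
top [[ 0.00717041 -0.99994834  0.00720435]
 [-0.99282516 -0.00797892 -0.11930859]
 [ 0.11935991 -0.00629717 -0.99283108]] [ -3.21405611 559.2867063  853.41245752] [[371.95800469   0.         259.60411514]
 [  0.         371.95800469 1
[... 796 characters left out ...]
.]), 0.23)]
{'time': 1.2, 'joint_pos': array([ 6.87315411e+01,  7.46923544e+00,  8.52689812e+01,  1.32188418e-03,
        8.72607006e+01, -4.89011744e+00]), 'qd': array([-0.03506458,  0.06505477, -0.11307355,  0.08777289, -0.09035837,
        0.05799574]), 'joint_efforts': array([ 3.30139183e-04, -5.69321001e+01, -5.00858939e+01, -7.44929366e-05,
        1.14001043e-03, -2.91026322e-05]), 'tool_pos': array([169.12923997, 575.67135922, 248.30103174]), 'tcp_rot': array([ 1.79998809e+02, -1.22327006e-03,  1.63621595e+02]), 'ft_force': array([ 0.67839394,  0.03050472, -0.30615555]), 'wrist_torque': array([ 0.00784224,  0.0072165 , -0.00271698]), 'grip_force': 0.0, 'finger_gap': 85.6904958214469}
```

View pics/top0.png

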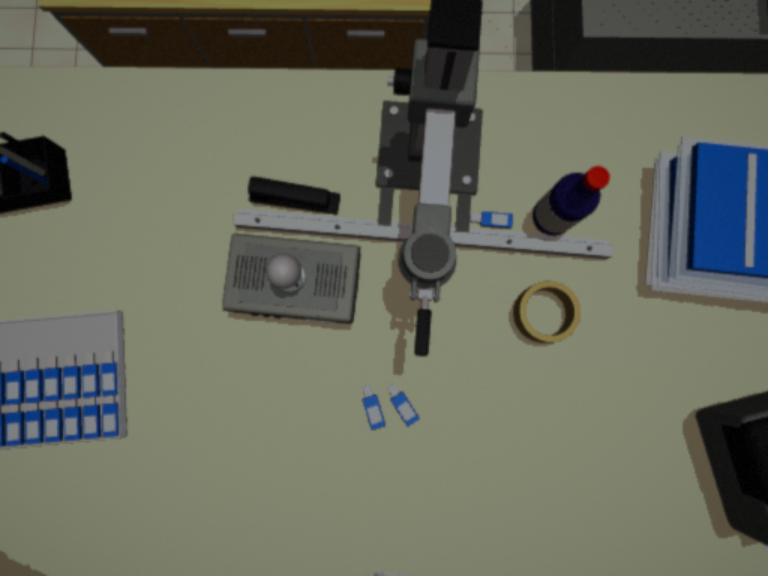

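View pics/scene0.png

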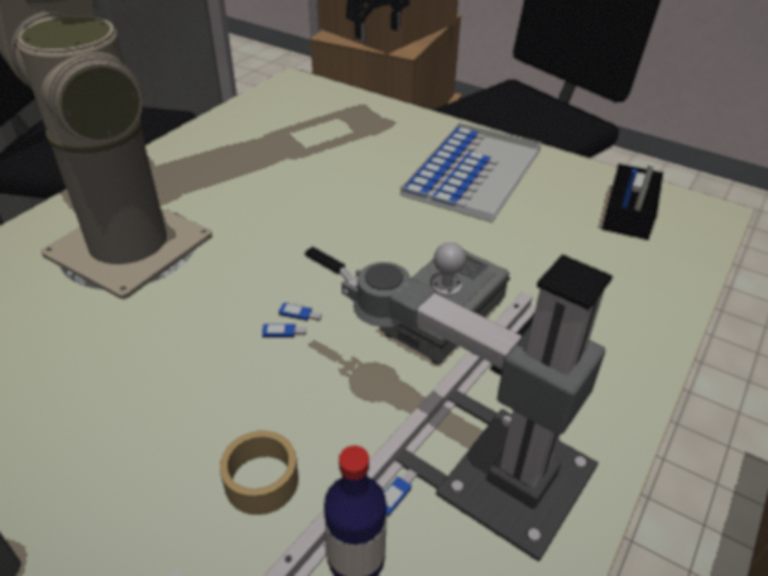

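The top view shows the rail from about (236,223) to (611,253), sloping about 5°. The reader lies left of the head with its ball at (284,271), the head is at (430,254) and the grip at (423,332), pointing to the robot. Two sticks lie at (373,410) and (403,407), and the tape roll is at (548,312).

```bash
cat > h.py <<'E'
from bench import *
import numpy as np,cv2
def unproj(p,uv,z):
    K,R,t=p["intrinsics"],p["R"],p["t"]; c=-R.T@t
    d=R.T@np.linalg.inv(K)@np.array([uv[0],uv[1],1.]); return c+d*(z-c[2])/d[2]
def rect(p,q,z):
    m=trace(p,q)[0]["pixels"]; pts=np.argwhere(m)[:,::-1]
    return np.array([unproj(p,u,z)[:2] for u in pts])
E
python3 - <<'E'
from h import *
p=snapshot("top")
for uv,z in [((236,227),26),((611,257),26),((236,213),26),((611,243),26),((233,235),68),((360,245),68),((352,322),68),((224,308),68),((430,254),242)]:
    print(uv,np.round(unproj(p,np.array(uv)/1.5,z),1))
g=cv2.cvtColor(p["image"],cv2.COLOR_RGB2GRAY)
c=g[125:225,135:290]; cv2.imwrite("pics/crop.png",cv2.resize(p["image"][125:225,135:290,::-1],None,fx=5,fy=5,interpolation=cv2.INTER_CUBIC))
m=trace(p,"reader")
for d in m[:2]:
    pts=np.argwhere(d["pixels"])[:,::-1].astype(np.float32); print(d["conf"],len(pts),cv2.minAreaRect(pts))
m=trace(p,"stand")
print([(d["conf"],d["pixels"].sum()) for d in m])
E
```

```text
(236, 227) [661.1 250.5  26. ]
(611, 257) [ 616.9 -357.5   26. ]
(236, 213) [684.3 251.5  26. ]
(611, 243) [ 640.  -358.4   26. ]
(233, 235) [638.6 243.1  68. ]
(360, 245) [624.6  47.1  68. ]
(352, 322) [505.8  57.6  68. ]
(224, 308) [525.6 252.2  68. ]
(430, 254) [579. -47. 242.]
0.71 4678 ((194.43833923339844, 185.4128875732422), (89.77519989013672, 54.23098373413086), 5.314545154571533)
[(0.91, np.int64(12767)), (0.5, np.int64(1466))]
```

View pics/crop.png

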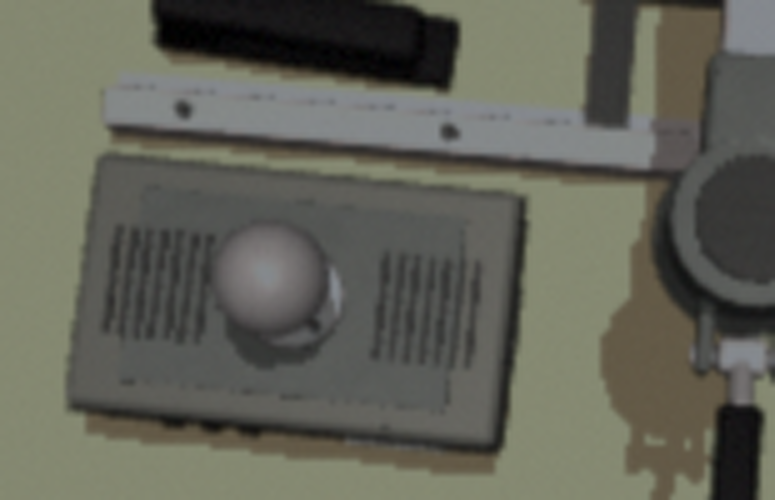

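```bash
python3 -m handwheel '[[1,0,0,-2.5,0,0,-0.1065],[1,0,0,-2.5,0,0,-0.1065],[1,-1.765,-2.955,0,0,0,0],[1,-1.765,-2.955,0,0,0,0],[1,-1.765,-2.955,0,0,0,0],[1,-1.765,-2.955,0,0,0,0],[1,-1.765,-2.955,0,0,0,0],[1,-1.765,-2.955,0,0,0,0],[1,-1.765,-2.955,0,0,0,0],[1,-1.765,-2.955,0,0,0,0],[1,-1.765,-2.955,0,0,0,0],[1,-1.765,-2.955,0,0,0,0]]'
python3 -m handwheel '[[1,-1.765,-2.955,0,0,0,0],[1,-1.765,-2.955,0,0,0,0],[1,-1.765,-2.955,0,0,0,0],[1,-1.765,-2.955,0,0,0,0],[1,-1.765,-2.955,0,0,0,0],[1,-1.765,-2.955,0,0,0,0],[1,-1.765,-2.955,0,0,0,0],[1,-1.765,-2.955,0,0,0,0],[1,0,0,0,0,0,0],[1,0,0,0,0,0,0]]'
```

```text
time: 2.35
tool_pos: [324.0, 266.6, 298.5]
tcp_rot: [180.0, 0.0, 175.8]
ft_force: [0.0, 0.8, 0.7]
finger_gap: 85.5
grip_force: 0.0
time: 3.18
tool_pos: [447.6, 20.5, 298.1]
tcp_rot: [-180.0, -0.0, 175.6]
ft_force: [-0.1, -0.1, -0.5]
finger_gap: 85.4
grip_force: 0.0
```

```bash
python3 -m handwheel '[[1,-1.2,-1.9,0,0,0,0],[1,-1.2,-1.9,0,0,0,0],[1,-1.1,-1.9,0,0,0,0],[1,0,0,1.5,0,0,0],[1,0,0,0,0,0,0],[1,0,0,0,0,0,0]]'
python3 - <<'E'
from h import *
for n in("top","scene"):
    p=snapshot(n)
    for q in["handle_grip","handle_hinge","head_top"]: print(n,q,[(np.round(d["location"]),d["conf"]) for d in place_of(p,q)])
cv2.imwrite("pics/a.png",cv2.resize(p["image"][100:300,120:420,::-1],None,fx=2.5,fy=2.5))
E
```

```text
time: 3.68
tool_pos: [477.3, -36.2, 282.6]
tcp_rot: [180.0, -0.1, 175.9]
ft_force: [-0.7, -0.1, 0.8]
finger_gap: 85.5
grip_force: 0.0
top handle_grip []
top handle_hinge []
top head_top []
scene handle_grip [(array([481., -38., 216.]), 0.7)]
scene handle_hinge [(array([531., -43., 196.]), 0.56)]
scene head_top [(array([580., -48., 238.]), 0.72), (array([380., -23.,  -2.]), 0.55), (array([ 681., -167.,    2.]), 0.28)]
```

View pics/a.png

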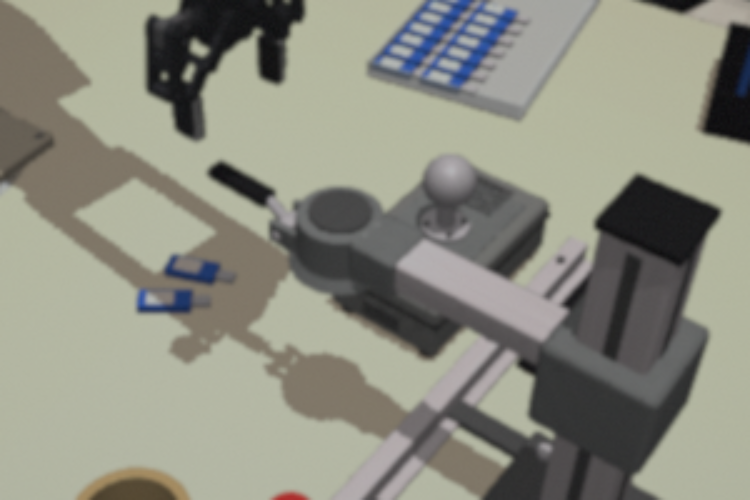

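The open gripper is above the grip: fingertips at (190,120) and (272,70), grip bar at (240,185), and nothing else is near. I'll descend and close.

```bash
python3 -m handwheel '[[1,-0.1,-0.25,2,0,0,0],[1,0,0,2,0,0,0],[1,0,0,2,0,0,0],[1,0,0,0.9,0,0,0],[1,0,0,0,0,0,0],[-1,0,0,0,0,0,0],[-1,0,0,0,0,0,0],[-1,0,0,0,0,0,0],[-1,0,0,0,0,0,0],[-1,0,0,0,0,0,0],[-1,0,0,0,0,0,0],[-1,0,0,0,0,0,0]]' 20
```

```text
time: 5.08
tool_pos: [479.2, -40.2, 215.0]
tcp_rot: [-180.0, 0.1, 175.8]
ft_force: [-0.9, -0.6, 3.6]
finger_gap: 17.4
grip_force: 24.4
```

```bash
python3 -m handwheel '[[-1,-0.17,0,-0.54,0,0,0],[-1,-0.22,0,-0.53,0,0,0],[-1,-0.27,0,-0.5,0,0,0],[-1,-0.32,0,-0.46,0,0,0],[-1,-0.37,0,-0.44,0,0,0],[-1,0,0,0,0,0,0]]'
```

```text
time: 5.58
tool_pos: [491.4, -41.1, 238.5]
tcp_rot: [-180.0, -0.2, 175.8]
ft_force: [-4.9, -1.3, -0.8]
finger_gap: 17.8
grip_force: 22.2
```

```bash
python3 -m handwheel '[[-1,-0.4,0,-0.39,0,0,0],[-1,-0.45,0,-0.35,0,0,0],[-1,-0.47,0,-0.31,0,0,0],[-1,-0.51,0,-0.26,0,0,0],[-1,-0.53,0,-0.2,0,0,0],[-1,-0.54,0,-0.16,0,0,0],[-1,-0.3,0,0,0,0,0],[-1,0,0,0,0,0,0]]'
python3 - <<'E'
from h import *
p=snapshot("scene")
for q in["handle_grip","handle_hinge","head_top"]: print(q,[(np.round(d["location"]),d["conf"]) for d in place_of(p,q)])
cv2.imwrite("pics/b.png",cv2.resize(p["image"][100:300,120:420,::-1],None,fx=2.5,fy=2.5))
E
```

```text
time: 6.25
tool_pos: [523.1, -43.5, 255.5]
tcp_rot: [-180.0, -0.3, 175.8]
ft_force: [-8.8, -2.3, 0.1]
finger_gap: 17.5
grip_force: 19.7
handle_grip [(array([510., -43., 254.]), 0.61), (array([529., -46., 201.]), 0.33)]
handle_hinge [(array([528., -44., 198.]), 0.61)]
head_top [(array([582., -46., 240.]), 0.58)]
```

View pics/b.png

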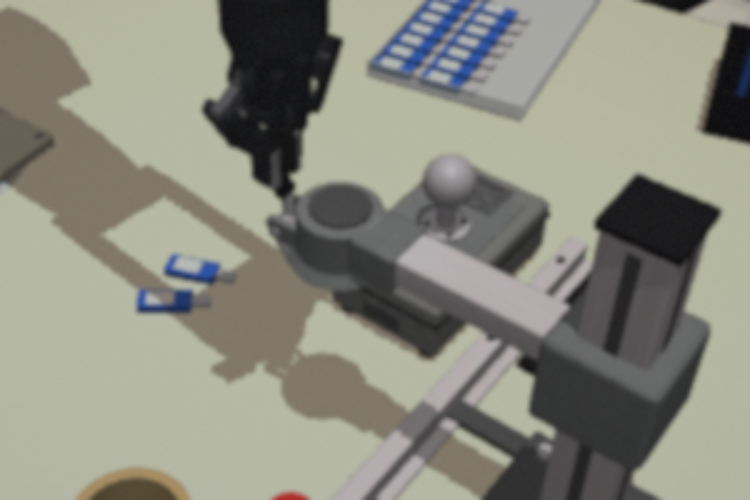

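The handle grip is now nearly vertical beside the head, with the gripper above it at about (280,185). The TCP is 10 mm in front of the pin and the force rose to 9 N, so the handle is at its stop. I'll release it and go to the reader's front face.

```bash
python3 -m handwheel '[[1,0,0,0,0,0,0],[1,0,0,0,0,0,0],[1,0,0,0,0,0,0],[1,0,0,0,0,0,0],[1,0,0,0,0,0,0],[1,0,0,-2.5,0,0,0],[1,0,0,-2.5,0,0,0],[1,0,0,-2.5,0,0,0],[1,0,0,-1,0,0,0]]'
python3 -m handwheel '[[1,2,2.5,0,0,0,0],[1,2,2.5,0,0,0,0],[1,2,2.5,0,0,0,0],[1,2,2.5,0,0,0,0],[1,2,2.5,0,0,0,0],[1,1.2,2.5,0,0,0,0],[1,0,2.5,0,0,0,0],[1,0,2.5,0,0,0,0],[1,0,0,0,0,-0.117,0],[1,0,0,0,0,-0.117,0],[1,0,0,0,0,-0.117,0],[1,0,0,0,0,0,0]]'
python3 - <<'E'
from h import *
for n in("scene","top"):
    p=snapshot(n)
    for q in["handle_grip","handle_hinge","reader","ball"]: print(n,q,[(np.round(d["location"]),d["conf"]) for d in place_of(p,q)])
E
```

```text
time: 7.2
tool_pos: [525.4, -43.3, 344.9]
tcp_rot: [-180.0, 0.3, 175.8]
ft_force: [0.8, -0.5, 1.0]
finger_gap: 85.5
grip_force: 0.0
time: 8.2
tool_pos: [424.6, 164.7, 337.9]
tcp_rot: [-180.0, 20.3, 176.0]
ft_force: [0.0, 0.2, -1.1]
finger_gap: 85.2
grip_force: 0.0
scene handle_grip [(array([513., -44., 254.]), 0.92)]
scene handle_hinge [(array([528., -46., 201.]), 0.8)]
scene reader [(array([578., 155.,   3.]), 0.69)]
scene ball [(array([ 682., -167.,    2.]), 0.62), (array([576., 154., 121.]), 0.56)]
top handle_grip [(array([509., -37., 251.]), 0.65), (array([578., 151.,  -0.]), 0.31)]
top handle_hinge [(array([532., -42., 196.]), 0.7)]
top reader [(array([576., 153.,  -1.]), 0.57)]
top ball [(array([574., 149., 124.]), 0.9), (array([534., -44., 195.]), 0.67)]
```

```bash
python3 -m handwheel '[[1,1.0,0,2.75,0,0,0],[1,1.0,0,2.75,0,0,0],[1,1.0,0,2.75,0,0,0],[1,1.0,0,2.75,0,0,0],[1,1.0,0,2.75,0,0,0],[1,1.0,0,2.75,0,0,0],[1,1.0,0,2.75,0,0,0],[1,1.0,0,2.75,0,0,0],[1,1.0,0,2.75,0,0,0],[1,0.8,0,2.2,0,0,0],[1,0,0,0,0,0,0]]'
python3 -m handwheel '[[1,-1.5,0,0.55,0,0,0],[1,-1.5,0,0.55,0,0,0],[1,-1.5,0,0.55,0,0,0],[1,-0.75,0,0.27,0,0,0],[1,0,0,0,0,0,0]]'
```

```text
time: 9.62
tool_pos: [423.8, 162.6, 48.0]
tcp_rot: [-179.8, 19.6, 175.9]
ft_force: [-1.6, -0.8, -0.9]
finger_gap: 85.4
grip_force: 0.0
time: 10.03
tool_pos: [485.9, 160.4, 55.9]
tcp_rot: [180.0, 20.2, 175.8]
ft_force: [-0.5, 0.0, -0.3]
finger_gap: 85.3
grip_force: 0.0
```

```bash
python3 -m handwheel '[[1,0.34,0,0.94,0,0,0],[1,-0.47,0,0.17,0,0,0],[1,-0.47,0,0.17,0,0,0],[1,-0.47,0,0.17,0,0,0],[1,-0.28,0,0.1,0,0,0],[1,-0.28,0,0.1,0,0,0],[1,0,0,0,0,0,0]]'
python3 -m handwheel '[[1,-0.28,0,0.1,0,0,0],[1,-0.28,0,0.1,0,0,0],[1,0,0,0,0,0,0]]'
python3 -m handwheel '[[1,-0.28,0,0.1,0,0,0],[1,-0.28,0,0.1,0,0,0],[1,0,0,0,0,0,0]]'
```

```text
time: 10.62
tool_pos: [504.5, 158.7, 44.1]
tcp_rot: [-180.0, 20.1, 175.8]
ft_force: [-0.7, -0.3, 0.6]
finger_gap: 85.1
grip_force: 0.6
time: 10.87
tool_pos: [509.3, 158.0, 43.4]
tcp_rot: [-179.9, 20.0, 175.8]
ft_force: [-6.1, -0.8, 2.5]
finger_gap: 85.2
grip_force: 2.7
time: 11.12
tool_pos: [515.1, 157.7, 43.2]
tcp_rot: [-179.9, 19.9, 175.8]
ft_force: [-5.8, 0.2, 1.5]
finger_gap: 85.5
grip_force: 2.4
```

```bash
python3 -m handwheel '[[1,-0.28,0,0.1,0,0,0],[1,-0.28,0,0.1,0,0,0],[1,0,0,0,0,0,0]]'
python3 -m handwheel '[[1,-0.28,0,0.1,0,0,0],[1,0,0,0,0,0,0]]'
python3 -m handwheel '[[1,-0.28,0,0.1,0,0,0],[1,0,0,0,0,0,0]]'
```

```text
time: 11.37
tool_pos: [520.9, 157.3, 43.1]
tcp_rot: [-179.9, 19.9, 175.8]
ft_force: [-4.2, 1.5, 1.5]
finger_gap: 85.0
grip_force: 2.3
time: 11.53
tool_pos: [523.7, 157.1, 43.0]
tcp_rot: [-179.9, 19.9, 175.9]
ft_force: [-4.8, 1.2, -0.2]
finger_gap: 85.4
grip_force: 2.4
time: 11.7
tool_pos: [526.6, 156.9, 43.1]
tcp_rot: [-179.9, 19.9, 175.9]
ft_force: [-5.1, 1.5, -0.9]
finger_gap: 85.5
grip_force: 2.3
```

```bash
python3 -m handwheel '[[1,-0.28,0,0.1,0,0,0],[1,0,0,0,0,0,0]]'
python3 -m handwheel '[[1,-0.19,0,0.07,0,0,0],[1,0,0,0,0,0,0]]'
python3 - <<'E'
from h import *
for n in("scene","top"):
    p=snapshot(n)
    for q in["reader","ball"]: print(n,q,[(np.round(d["location"]),d["conf"]) for d in place_of(p,q)])
cv2.imwrite("pics/c.png",cv2.resize(p["image"][125:225,135:290,::-1],None,fx=5,fy=5,interpolation=cv2.INTER_CUBIC))
E
```

```text
time: 11.87
tool_pos: [528.2, 157.0, 42.6]
tcp_rot: [-179.9, 19.7, 175.8]
ft_force: [-17.7, 2.7, 9.9]
finger_gap: 85.6
grip_force: 9.0
time: 12.03
tool_pos: [528.5, 156.9, 41.8]
tcp_rot: [-179.9, 19.5, 175.8]
ft_force: [-30.1, 3.4, 18.4]
finger_gap: 85.2
grip_force: 15.1
scene reader [(array([597., 155.,   4.]), 0.59)]
scene ball [(array([600., 151., 121.]), 0.66)]
top reader [(array([600., 152.,  -2.]), 0.81), (array([ 691., -273.,   -1.]), 0.47)]
top ball [(array([598., 151., 125.]), 0.91), (array([532., -43., 194.]), 0.62), (array([581., -45., 203.]), 0.42)]
```

View pics/c.png

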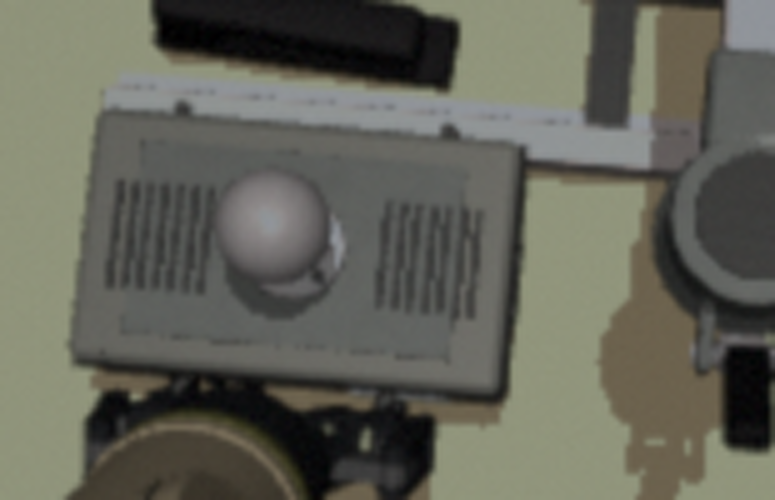

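The reader is now flush and parallel with the rail (edge from (100,112) to (523,150) along it), with the ball at (275,225). I'll back off and go round to its left (+y) end.

```bash
python3 -m handwheel '[[1,2.35,0,-0.85,0,0,0],[1,2.35,0,-0.85,0,0,0],[1,-1.37,0,-3.76,0,0,0],[1,-1.37,0,-3.76,0,0,0],[0,0,0,0,0,0.116,0],[0,0,0,0,0,0.116,0],[0,0,0,0,0,0.116,0],[0,0,3,0,0,0,0],[0,0,3,0,0,0,0],[0,0,3,0,0,0,0],[0,0,3,0,0,0,0],[0,0,3,0,0,0,0]]'
python3 -m handwheel '[[0,0,0,0,0,0,0.12],[0,0,0,0,0,0,0.12],[0,0,0,0,0,0,0.12],[0,0,0,0,0,0,0.12],[0,0,0,0,0,0,0.12],[0,0,0,0,0,0,0.12],[0,0,0,0,0,0,0.12],[0,0,0,0,0,0,0.12],[0,0,0,0,0,0,0.12],[0,0,0,0,0,0,0.12],[0,0,0,0,0,0,0.12],[0,0,0,0,0,0,0.12]]'
python3 -m handwheel '[[0,0,0,0,0,0,0.12],[0,0,0,0,0,0,0],[0,0,0,0,0,0,0]]'
```

```text
time: 13.33
tool_pos: [494.3, 311.3, 124.1]
tcp_rot: [180.0, 0.2, 175.8]
ft_force: [0.9, -1.1, 0.1]
finger_gap: 43.1
grip_force: 0.0
time: 14.33
tool_pos: [494.2, 309.9, 124.1]
tcp_rot: [179.8, 0.0, 93.0]
ft_force: [0.1, -0.1, -0.1]
finger_gap: 42.5
grip_force: 0.0
time: 14.58
tool_pos: [494.1, 309.9, 124.1]
tcp_rot: [179.8, 0.0, 86.7]
ft_force: [0.3, 0.3, 0.4]
finger_gap: 42.4
grip_force: 0.0
```

```bash
python3 -m handwheel '[[0,0,2.6,0,0,0,0.016],[0,0,2.6,0,0,0,0],[0,0,2.6,0,0,0,0],[0,0,2.5,0,0,0,0],[0,0,0,0,0,-0.12,0],[0,0,0,0,0,-0.12,0],[0,0.63,0,2.59,0,0,0],[0,0.63,0,2.59,0,0,0],[0,0.63,0,2.59,0,0,0],[0,0,0,0,0,0,0],[0,0,0,0,0,0,0]]'
python3 -m handwheel '[[0,-0.97,0,0.24,0,0,0],[0,-0.97,0,0.24,0,0,0],[0,-0.97,0,0.24,0,0,0],[0,-0.49,0,0.12,0,0,0],[0,-0.49,0,0.12,0,0,0],[0,0,0,0,0,0,0]]'
```

```text
time: 15.5
tool_pos: [595.3, 301.3, 42.3]
tcp_rot: [-179.9, 13.9, 85.7]
ft_force: [0.1, 0.2, 0.8]
finger_gap: 42.5
grip_force: 0.0
time: 16.0
tool_pos: [595.1, 262.3, 46.4]
tcp_rot: [179.7, 13.6, 85.4]
ft_force: [0.1, 3.4, 1.8]
finger_gap: 42.7
grip_force: 1.6
```

```bash
python3 -m handwheel '[[0,-0.97,0.03,0.26,0,0,0],[0,-0.97,0.03,0.26,0,0,0],[0,-0.97,0.03,0.26,0,0,0],[0,-0.97,0.03,0.26,0,0,0],[0,-0.97,0,0.26,0,0,0],[0,0,0,0,0,0,0]]'
python3 - <<'E'
from h import *
p=snapshot("top")
for q in["reader","ball","socket"]: print(q,[(np.round(d["location"]),d["conf"]) for d in place_of(p,q)])
m=trace(p,"reader")[0]["pixels"]; print(cv2.minAreaRect(np.argwhere(m)[:,::-1].astype(np.float32)))
E
```

```text
time: 16.5
tool_pos: [592.0, 213.0, 45.8]
tcp_rot: [179.7, 13.5, 85.5]
ft_force: [-1.8, 7.9, 4.9]
finger_gap: 42.6
grip_force: 3.9
reader [(array([593., 100.,  -2.]), 0.73)]
ball [(array([596.,  97., 121.]), 0.65)]
socket [(array([584., -48., 243.]), 0.72), (array([578., -48., 205.]), 0.58)]
((216.51487731933594, 178.14987182617188), (87.14643096923828, 53.500099182128906), 4.635463237762451)
```

```bash
python3 -m handwheel '[[0,-0.97,0.02,0.25,0,0,0],[0,-0.97,0.02,0.25,0,0,0],[0,-0.97,0.02,0.25,0,0,0],[0,-0.97,0.02,0.25,0,0,0],[0,-0.97,0.02,0.25,0,0,0],[0,-0.97,0.02,0.25,0,0,0],[0,-0.97,0.02,0.25,0,0,0],[0,-0.97,0.02,0.25,0,0,0],[0,-0.97,0,0.25,0,0,0],[0,-0.97,0,0.25,0,0,0],[0,-0.6,0,0.15,0,0,0],[0,0,0,0,0,0,0]]'
python3 - <<'E'
from h import *
for n in("top","scene"):
    p=snapshot(n)
    for q in["reader","ball","socket","head_top","handle_grip"]: print(n,q,[(np.round(d["location"]),d["conf"]) for d in place_of(p,q)])
    if n=="top": m=trace(p,"reader")[0]["pixels"]; print(cv2.minAreaRect(np.argwhere(m)[:,::-1].astype(np.float32)))
cv2.imwrite("pics/d.png",cv2.resize(p["image"][100:300,120:420,::-1],None,fx=2.5,fy=2.5))
E
```

```text
time: 17.75
tool_pos: [585.3, 106.6, 44.1]
tcp_rot: [179.7, 13.6, 85.4]
ft_force: [-2.3, 7.3, 4.9]
finger_gap: 42.6
grip_force: 3.3
top reader [(array([590.,  -4.,  -3.]), 0.57)]
top ball [(array([587., -12., 127.]), 0.98)]
top socket [(array([582., -46., 204.]), 0.91), (array([510., -40., 250.]), 0.75)]
top head_top [(array([583., -50., 241.]), 0.86)]
top handle_grip [(array([512., -41., 252.]), 0.58)]
((262.3910827636719, 182.1112823486328), (86.76280975341797, 53.66853713989258), 4.5739216804504395)
scene reader [(array([587.,  -3.,   1.]), 0.75)]
scene ball [(array([587.,  -9., 123.]), 0.79), (array([ 696., -267.,    0.]), 0.41), (array([584., -50., 205.]), 0.37)]
scene socket [(array([584., -46., 205.]), 0.79)]
scene head_top [(array([578., -51., 241.]), 0.79)]
scene handle_grip [(array([512., -43., 252.]), 0.69)]
```

View pics/d.png

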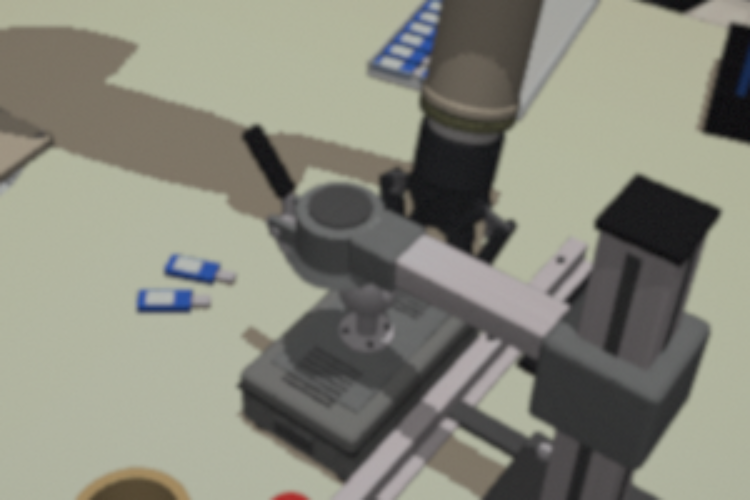

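The reader stays flush with the rail. Its ball (366,300) is still about 39 mm short of the head (340,215). The handle stands up at (270,160) and the sticks have not moved.

```bash
python3 -m handwheel '[[0,-0.97,0.02,0.25,0,0,0],[0,-0.97,0.02,0.25,0,0,0],[0,-0.97,0,0.25,0,0,0],[0,-0.48,0,0.12,0,0,0],[0,-0.2,0,0.05,0,0,0],[0,0,0,0,0,0,0],[0,0,0,0,0,0,0]]'
python3 - <<'E'
from h import *
for n in("top","scene","top","scene"):
    p=snapshot(n)
    for q in["reader","ball","socket","head_top"]: print(n,q,[(np.round(d["location"],1),d["conf"]) for d in place_of(p,q)][:2])
    m=trace(p,"reader")[0]["pixels"]; print(cv2.minAreaRect(np.argwhere(m)[:,::-1].astype(np.float32)))
E
```

```text
time: 18.98
tool_pos: [582.9, 70.3, 43.6]
tcp_rot: [179.7, 13.6, 85.4]
ft_force: [-2.1, 9.0, 6.1]
finger_gap: 43.1
grip_force: 4.3
top reader [(array([583.1, -39.9,  -3.4]), 0.55)]
top ball [(array([582.4, -46.3, 122.9]), 0.77)]
top socket [(array([581.7, -45. , 202.5]), 0.77), (array([718.5, 160.3,   4.8]), 0.57)]
top head_top [(array([583.3, -52.2, 240.4]), 0.85)]
((278.156005859375, 183.3392791748047), (87.83028411865234, 53.73960494995117), 4.666858673095703)
scene reader [(array([583.4, -42. ,   2.7]), 0.95)]
scene ball [(array([585.2, -43.5, 123.8]), 0.75)]
scene socket [(array([584.1, -46.7, 206. ]), 0.96)]
scene head_top [(array([579. , -47.9, 240.3]), 0.65), (array([510.2, -39.6, 254.1]), 0.16)]
((252.95864868164062, 252.27113342285156), (61.81148147583008, 100.47625732421875), 42.35745620727539)
top reader [(array([585.4, -42.7,  -2.4]), 0.95)]
top ball [(array([585. , -47.6, 120.8]), 0.62)]
top socket [(array([580.3, -46.2, 204.6]), 0.87), (array([583. , -50.5, 238.2]), 0.64)]
top head_top [(array([583.9, -45.4, 126. ]), 0.15)]
((277.89984130859375, 183.25198364257812), (87.24128723144531, 55.223575592041016), 4.573921203613281)
scene reader [(array([581.5, -37.9,   1.4]), 0.92), (array([511.5, -43.3, 254.6]), 0.3)]
scene ball [(array([584.5, -43.2, 122.7]), 0.85)]
scene socket [(array([583.7, -44.1, 205.6]), 0.96), (array([ 678.8, -165.6,    5.2]), 0.42)]
scene head_top [(array([580.6, -47.8, 240.6]), 0.57)]
((252.93458557128906, 252.24917602539062), (61.876686096191406, 100.47625732421875), 42.35744857788086)
```

```bash
python3 -m handwheel '[[0,-0.2,0,0.05,0,0,0],[0,0,0,0,0,0,0],[0,0,0,0,0,0,0],[0,2,0,-0.5,0,0,0],[0,2,0,-0.5,0,0,0],[-1,-0.95,0,-3.86,0,0,0],[-1,-0.95,0,-3.86,0,0,0],[-1,-0.95,0,-3.86,0,0,0],[-1,-0.95,0,-3.86,0,0,0],[-1,-0.95,0,-3.86,0,0,0],[-1,-0.95,0,-3.86,0,0,0],[-1,-0.95,0,-3.86,0,0,0]]'
python3 -m handwheel '[[-1,0,0,0,0,0.12,0],[-1,0,0,0,0,0.118,0],[-1,0,0,0,0,0,-0.12],[-1,0,0,0,0,0,-0.12],[-1,0,0,0,0,0,-0.12],[-1,0,0,0,0,0,-0.12],[-1,0,0,0,0,0,-0.12],[-1,0,0,0,0,0,-0.12],[-1,0,0,0,0,0,-0.12],[-1,0,0,0,0,0,-0.12],[-1,0,0,0,0,0,-0.12],[-1,0,0,0,0,0,-0.12]]'
python3 -m handwheel '[[-1,0,0,0,0,0,-0.12],[-1,0,0,0,0,0,-0.12],[-1,0,0,0,0,0,-0.12],[-1,0,0,0,0,0,0],[-1,0,0,0,0,0,0]]'
python3 - <<'E'
from h import *
for n in("top","scene"):
    p=snapshot(n)
    for q in["reader","ball","socket","head_top"]: print(n,q,[(np.round(d["location"],1),d["conf"]) for d in place_of(p,q)][:2])
E
```

```text
time: 21.18
tool_pos: [583.6, 107.0, 323.0]
tcp_rot: [179.8, 13.7, 85.5]
ft_force: [1.1, -0.4, 1.4]
finger_gap: 0.1
grip_force: 0.0
time: 22.18
tool_pos: [584.0, 107.0, 320.8]
tcp_rot: [-180.0, 0.3, 154.6]
ft_force: [0.5, -0.2, 0.2]
finger_gap: -0.2
grip_force: 0.0
time: 22.6
tool_pos: [584.1, 107.2, 320.6]
tcp_rot: [-179.9, 0.2, 174.7]
ft_force: [-0.2, 0.3, 0.3]
finger_gap: 0.2
grip_force: 0.0
top reader [(array([584.5, -42.8,   1.2]), 0.69)]
top ball []
top socket [(array([582. , -46.6, 204.6]), 0.95)]
top head_top [(array([583.3, -47.1, 240. ]), 0.79), (array([377.4,  29.1,   0.7]), 0.53)]
scene reader []
scene ball [(array([584.6, -42.6, 122.5]), 0.78)]
scene socket [(array([584.6, -48.6, 207. ]), 0.61)]
scene head_top [(array([576.2, -47.8, 239.8]), 0.98)]
```

```bash
python3 -m handwheel '[[-1,-0.32,-3,0,0,0,-0.02],[-1,-0.32,-3,0,0,0,0],[-1,-0.32,-3,0,0,0,0],[-1,-0.32,-3,0,0,0,0],[-1,0,-3,0,0,0,0],[-1,0,-0.4,0,0,0,0],[-1,0,0,1.8,0,0,0],[-1,0,0,1.8,0,0,0],[-1,0,0,1.8,0,0,0],[-1,0,0,0,0,0,0],[-1,0,0,0,0,0,0]]'
```

```text
time: 24.02
tool_pos: [585.2, -46.5, 265.4]
tcp_rot: [-179.9, 0.0, 176.1]
ft_force: [-0.2, 0.0, 1.8]
finger_gap: -0.1
grip_force: 0.0
```

```bash
python3 -m handwheel '[[-1,0,0,0.5,0,0,0],[-1,0,0,0.5,0,0,0],[-1,0,0,0.6,0,0,0],[-1,0,0,0.6,0,0,0],[-1,0,0,0.6,0,0,0],[-1,0,0,0.6,0,0,0],[-1,0,0,0,0,0,0]]'
python3 -m handwheel '[[-1,0,0,0.6,0,0,0],[-1,0,0,0.6,0,0,0],[-1,0,0,0.6,0,0,0],[-1,0,0,0,0,0,0]]'
```

```text
time: 24.6
tool_pos: [586.8, -46.9, 233.3]
tcp_rot: [-179.9, 0.3, 176.1]
ft_force: [0.2, -0.3, 0.0]
finger_gap: 0.3
grip_force: 0.0
time: 24.93
tool_pos: [586.8, -46.9, 215.1]
tcp_rot: [-179.9, 0.3, 176.1]
ft_force: [-0.5, -0.1, 1.1]
finger_gap: 0.3
grip_force: 0.0
```

```bash
python3 - <<'E'
from h import *
for n in("top","scene"):
    p=snapshot(n)
    for q in["ball","socket","head_top","handle_grip"]: print(n,q,[(np.round(d["location"],1),d["conf"]) for d in place_of(p,q)][:2])
cv2.imwrite("pics/e.png",cv2.resize(p["image"][100:300,120:420,::-1],None,fx=2.5,fy=2.5))
E
```

```text
top ball []
top socket [(array([583.4, -45.2, 160.3]), 0.96)]
top head_top [(array([583.7, -48.3, 198.7]), 0.83), (array([372.4,  26.4,   2.8]), 0.24)]
top handle_grip [(array([513.5, -40.6, 205.4]), 0.78)]
scene ball [(array([585.4, -46.5, 123.5]), 0.55), (array([ 525.9, -244.3,    1.3]), 0.5)]
scene socket [(array([583.1, -46.5, 163.1]), 0.9)]
scene head_top [(array([512.4, -40.3, 212.7]), 0.58), (array([577.8, -48.3, 197.7]), 0.56)]
scene handle_grip [(array([7.196e+02, 1.605e+02, 2.000e-01]), 0.74), (array([509.8, -41.7, 209.8]), 0.54)]
```

View pics/e.png

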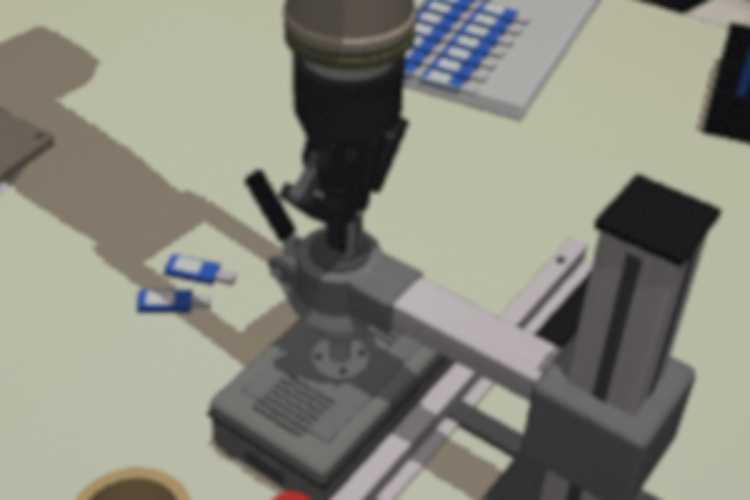

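The arm is coming down with the fingers on the cap at (345,240). The socket is around z 161 and the handle is still up. I'll keep pressing.

```bash
python3 -m handwheel '[[-1,0,0,0.6,0,0,0],[-1,0,0,0.6,0,0,0],[-1,0,0,0.5,0,0,0],[-1,0,0,0.5,0,0,0]]'
python3 -m handwheel '[[-1,0,0,0.4,0,0,0],[-1,0,0,0.4,0,0,0]]'
python3 -m handwheel '[[-1,0,0,0.3,0,0,0],[-1,0,0,0.2,0,0,0]]'
```

```text
time: 25.77
tool_pos: [586.6, -47.0, 193.5]
tcp_rot: [-179.9, 0.3, 176.1]
ft_force: [-0.7, 1.9, 9.9]
finger_gap: 0.3
grip_force: 4.7
time: 25.93
tool_pos: [586.6, -47.0, 186.4]
tcp_rot: [-179.9, 0.3, 176.1]
ft_force: [-4.2, 2.3, 14.4]
finger_gap: 0.1
grip_force: 7.2
time: 26.1
tool_pos: [586.6, -47.0, 180.9]
tcp_rot: [-179.9, 0.3, 176.1]
ft_force: [-3.3, 1.6, 12.1]
finger_gap: 0.1
grip_force: 5.9
```

```bash
python3 -m handwheel '[[-1,0,0,0.2,0,0,0],[-1,0,0,0,0,0,0]]'
python3 -m handwheel '[[-1,0,0,0.1,0,0,0],[-1,0,0,0,0,0,0]]'
```

```text
time: 26.27
tool_pos: [586.6, -47.0, 178.7]
tcp_rot: [-179.9, 0.3, 176.1]
ft_force: [-0.7, 1.1, 9.5]
finger_gap: 0.1
grip_force: 4.9
time: 26.43
tool_pos: [586.7, -47.0, 178.7]
tcp_rot: [-179.9, 0.3, 176.1]
ft_force: [-5.1, 2.9, 15.3]
finger_gap: 0.2
grip_force: 7.9
```

```bash
python3 -m handwheel '[[-1,0,0,0.1,0,0,0],[-1,0,0,0,0,0,0]]'
python3 -m handwheel '[[-1,0,0,0.08,0,0,0],[-1,0,0,0,0,0,0],[-1,0,0,0,0,0,0],[-1,0,0,0,0,0,0]]'
python3 - <<'E'
from h import *
for n in("top","scene"):
    p=snapshot(n)
    for q in["reader","socket","head_top","handle_grip","handle_hinge"]: print(n,q,[(np.round(d["location"],1),d["conf"]) for d in place_of(p,q)][:2])
E
```

```text
time: 26.6
tool_pos: [586.7, -47.0, 178.6]
tcp_rot: [-179.9, 0.3, 176.1]
ft_force: [-7.9, 3.1, 21.7]
finger_gap: 0.3
grip_force: 10.9
time: 26.93
tool_pos: [586.7, -47.0, 178.5]
tcp_rot: [-179.9, 0.3, 176.1]
ft_force: [-11.7, 4.1, 26.7]
finger_gap: 0.4
grip_force: 13.1
top reader [(array([584.8, -43.9,   0.9]), 0.75)]
top socket [(array([581.4, -48.6, 121.7]), 0.95)]
top head_top [(array([582.7, -51.2, 160.3]), 0.72)]
top handle_grip [(array([509.3, -43.6, 170.5]), 0.6)]
top handle_hinge [(array([534. , -42.3, 117.3]), 0.67), (array([511.8, -41. , 173.4]), 0.53)]
scene reader [(array([ 5.809e+02, -4.560e+01,  3.000e-01]), 0.72), (array([527.2, -45.6, 120.7]), 0.67)]
scene socket [(array([585.6, -46.6, 128.2]), 0.69), (array([ 680.2, -166.2,    3.2]), 0.24)]
scene head_top [(array([576.9, -49.4, 160.2]), 0.87)]
scene handle_grip [(array([513. , -39.9, 173.1]), 0.87)]
scene handle_hinge [(array([532.7, -46.6, 122.1]), 0.89)]
```

The ball is home: TCP z is 178.5 against an expected 179, held firm at 27 N with the handle up. I'll rise, go over to the handle and grip it.

```bash
python3 -m handwheel '[[-1,0,0,-2,0,0,0],[-1,0,0,-2,0,0,0],[-1,0,0,-2,0,0,0],[-1,0,0,-2,0,0,0],[1,2.45,0,0,0,0,0],[1,2.45,0,0,0,0,0],[1,2.45,0,0,0,0,0],[1,0,0,0,0,0,0],[1,0,0,0,0,0,0],[1,0,0,0,0,0,0]]'
python3 - <<'E'
from h import *
p=snapshot("scene")
for q in["head_top","handle_grip","handle_hinge"]: print(q,[(np.round(d["location"],1),d["conf"]) for d in place_of(p,q)][:2])
E
```

```text
time: 28.37
tool_pos: [512.8, -42.0, 254.3]
tcp_rot: [-179.9, 0.2, 176.0]
ft_force: [0.8, -0.1, 0.4]
finger_gap: 72.4
grip_force: 0.0
head_top [(array([578.3, -51.2, 158. ]), 0.64)]
handle_grip [(array([510.7, -42.3, 175.5]), 0.67)]
handle_hinge [(array([531.1, -44.2, 121.4]), 0.65), (array([383.3, -20.2,   1.2]), 0.6)]
```

```bash
python3 -m handwheel '[[1,0,0,2,0,0,0],[1,0,0,2,0,0,0],[1,0,0,2,0,0,0],[1,0,0,1.5,0,0,0],[1,0,0,0,0,0,0],[-1,0,0,0,0,0,0],[-1,0,0,0,0,0,0],[-1,0,0,0,0,0,0],[-1,0,0,0,0,0,0],[-1,0,0,0,0,0,0],[-1,0,0,0,0,0,0],[-1,0,0,0,0,0,0]]' 20
```

```text
time: 29.57
tool_pos: [513.3, -42.7, 180.5]
tcp_rot: [-179.8, 0.3, 176.0]
ft_force: [-0.6, -3.5, 4.2]
finger_gap: 17.4
grip_force: 22.7
```

```bash
python3 -m handwheel '[[-1,0.6,0,0.24,0,0,0],[-1,0.58,0,0.31,0,0,0],[-1,0.54,0,0.36,0,0,0],[-1,0.49,0,0.41,0,0,0],[-1,0.47,0,0.47,0,0,0],[-1,0,0,0,0,0,0]]'
python3 -m handwheel '[[-1,0.41,0,0.5,0,0,0],[-1,0.35,0,0.54,0,0,0],[-1,0.3,0,0.57,0,0,0],[-1,0,0,0,0,0,0]]'
```

```text
time: 30.07
tool_pos: [487.2, -40.8, 162.8]
tcp_rot: [-179.8, 0.4, 176.0]
ft_force: [3.2, -2.7, 3.2]
finger_gap: 17.2
grip_force: 24.2
time: 30.4
tool_pos: [476.6, -39.9, 146.1]
tcp_rot: [-179.9, 0.4, 176.0]
ft_force: [2.8, -2.6, 0.5]
finger_gap: 17.5
grip_force: 24.7
```

```bash
python3 -m handwheel '[[-1,0.25,0,0.61,0,0,0],[-1,0.18,0,0.62,0,0,0],[-1,0,0,0.2,0,0,0],[-1,0,0,0,0,0,0]]'
python3 - <<'E'
from h import *
p=snapshot("scene")
for q in["head_top","handle_grip","handle_hinge"]: print(q,[(np.round(d["location"],1),d["conf"]) for d in place_of(p,q)][:2])
E
```

```text
time: 30.73
tool_pos: [472.2, -39.6, 132.2]
tcp_rot: [-179.9, 0.3, 176.0]
ft_force: [-1.2, -1.7, 7.6]
finger_gap: 17.5
grip_force: 26.4
head_top [(array([580.1, -48.7, 162.8]), 0.79)]
handle_grip [(array([479.3, -39.8, 136.5]), 0.77)]
handle_hinge [(array([527.6, -44.5, 120. ]), 0.78)]
```

```bash
python3 -m handwheel '[[-1,0,0,0.2,0,0,0],[-1,0,0,0.1,0,0,0],[-1,0,0,0,0,0,0]]'
python3 -m handwheel '[[1,0,0,0,0,0,0],[1,0,0,0,0,0,0],[1,0,0,0,0,0,0],[1,0,0,0,0,0,0],[1,0,0,0,0,0,0],[1,0,0,-2,0,0,0],[1,0,0,-3,0,0,0],[-1,0,0,0,0,0,0],[-1,0,0,0,0,0,0],[-1,0,0,0,0,0,0],[-1,0,0,0,0,0,0],[-1,0,0,0,0,0,0]]'
python3 -m handwheel '[[-1,0,0,0,0,0,0],[-1,0,0,0,0,0,0],[-1,0,0,1,0,0,0],[-1,0,0,0.7,0,0,0],[-1,0,0,0.3,0,0,0],[-1,0,0,0,0,0,0]]'
```

```text
time: 31.18
tool_pos: [472.4, -39.6, 131.5]
tcp_rot: [-179.9, 0.3, 176.1]
ft_force: [-12.0, -0.6, 27.0]
finger_gap: 17.4
grip_force: 29.2
time: 32.18
tool_pos: [470.4, -39.0, 176.6]
tcp_rot: [-179.9, 0.0, 176.1]
ft_force: [1.3, 0.7, 1.0]
finger_gap: 25.4
grip_force: 0.0
time: 32.68
tool_pos: [470.8, -39.1, 157.3]
tcp_rot: [-179.9, 0.1, 176.1]
ft_force: [-0.1, -0.5, 0.3]
finger_gap: 0.2
grip_force: 0.0
```

```bash
python3 -m handwheel '[[-1,0,0,0.15,0,0,0],[-1,0,0,0,0,0,0]]'
python3 -m handwheel '[[-1,0,0,0.15,0,0,0],[-1,0,0,0,0,0,0]]'
```

```text
time: 32.85
tool_pos: [470.9, -39.1, 156.9]
tcp_rot: [-179.9, 0.1, 176.1]
ft_force: [-5.4, 0.8, 11.5]
finger_gap: 0.1
grip_force: 5.6
time: 33.02
tool_pos: [471.0, -39.2, 156.6]
tcp_rot: [-179.9, 0.1, 176.1]
ft_force: [-13.3, 1.6, 21.5]
finger_gap: -0.3
grip_force: 10.7
```

At the stop: the tips stand at z 139.6, where the bar's top should be about 140. I'll retreat and check.

```bash
python3 -m handwheel '[[-1,0,0,-1.5,0,0,0],[-1,0,0,-3,0,0,0],[-1,0,0,-3,0,0,0],[-1,2,2,-3,0,0,0],[-1,2,3,0,0,0,0],[-1,0,3,0,0,0,0],[-1,0,3,0,0,0,0],[-1,0,3,0,0,0,0],[-1,0,0,0,0,0,0],[-1,0,0,0,0,0,0]]'
python3 - <<'E'
from h import *
for n in("top","scene"):
    p=snapshot(n)
    for q in["reader","socket","head_top","handle_grip","handle_hinge","tape_roll","stick_a","cleaner","stapler"]: print(n,q,[(np.round(d["location"],1),d["conf"]) for d in place_of(p,q)][:3])
cv2.imwrite("pics/f.png",cv2.resize(p["image"][100:300,120:420,::-1],None,fx=2.5,fy=2.5))
E
```

```text
time: 33.85
tool_pos: [440.3, 104.6, 258.8]
tcp_rot: [-179.9, 0.1, 176.2]
ft_force: [0.9, -0.5, 0.1]
finger_gap: 0.3
grip_force: 0.0
top reader [(array([ 5.836e+02, -4.350e+01, -2.000e-01]), 0.87)]
top socket [(array([581.6, -46.8, 123.1]), 0.6), (array([ 689.6, -171.7,    2.5]), 0.47)]
top head_top [(array([583.2, -50. , 165.1]), 0.94), (array([532.6, -45.4, 116.6]), 0.25)]
top handle_grip [(array([479.6, -39.2, 130.9]), 0.66), (array([ 684.3, -168.3,   -1.1]), 0.6)]
top handle_hinge [(array([530.7, -43.2, 116.2]), 0.8)]
top tape_roll [(array([ 529.6, -250.7,   -0.6]), 0.73)]
top stick_a [(array([379.3, -18.7,   1.4]), 0.74), (array([ 685.9, -169.6,   -2.2]), 0.54), (array([372.9,  27.2,   1.7]), 0.52)]
top cleaner [(array([ 693. , -274.4,   -2.2]), 0.77)]
top stapler [(array([716.7, 162.7,   2.5]), 0.72)]
scene reader [(array([582.2, -41.7,  -0.7]), 0.95)]
scene socket [(array([586.1, -47.5, 125. ]), 0.66)]
scene head_top [(array([582. , -49.9, 161.7]), 0.7)]
scene handle_grip [(array([480.9, -39.5, 135.7]), 0.5)]
scene handle_hinge [(array([528.4, -45.2, 121.7]), 0.74)]
scene tape_roll [(array([ 524.2, -245.4,   -0.8]), 0.95), (array([ 6.916e+02, -2.721e+02, -6.000e-01]), 0.73)]
scene stick_a [(array([ 683. , -165.2,    2. ]), 0.87), (array([372.6,  24.5,  -2. ]), 0.71), (array([381.7, -21.4,   1. ]), 0.53)]
scene cleaner [(array([ 692.2, -270.3,    2.4]), 0.59)]
scene stapler [(array([720.3, 160. ,  -2.9]), 0.93), (array([372.8,  24.3,  -1.5]), 0.33), (array([384.2, -21.2,  -0.6]), 0.31)]
```

View pics/f.png

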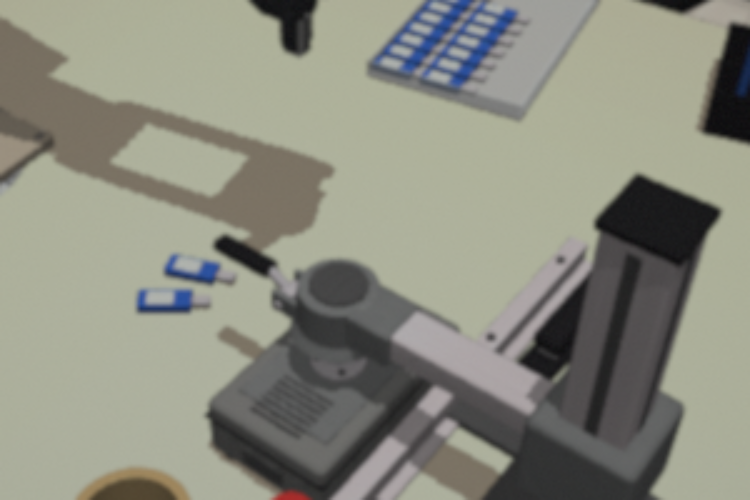

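The ball is in the head at (340,310), the handle is down at (245,255), and the reader is flush with the rail. The bystanders have not moved and the gripper is clear.

```bash
python3 -c "
from bench import *
print(hand_in())"
```

```text
the job is handed in; nothing more can be done
None
```

The reader is coupled to the stand's arm, with its ball home in the socket and the handle locked down. The last camera check showed the reader flush with the rail and the other things unmoved, and I handed the job in at about 34 s without getting a verdict back.

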